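# Lift the round roll with the tongs and hold it over the plate

### The arm

A 7-joint arm with a two-finger parallel gripper is mounted at the origin on the work surface. World frame = base frame: x ahead of the robot, y to its left, z up, the work surface at z = 0. Lengths are in m, angles in degrees, forces in N, time in s.
With the tool pointing down it reaches from about 0.425 to 0.95 m from the base axis. Payload 16.7 kg.
Tool frame: the origin (TCP) lies midway between the tips of the shut fingers; the grasp point (between the pads) lies 19 mm behind it (bot.grasp_offset is the z of the grasp point in the tool frame, in m); z points along the fingers, y is the line along which they close (so a half turn about z gives the same grasp; the last joint's range is limited). The gripper opens to 94 mm and grips with 3 to 60 N. Pads are 16 mm wide; open, the fingers measure 119 mm over their backs; the gripper's body (75 mm by 177 mm) begins 78 mm behind the grasp point.
Start: joints at [54.517, 24.414, 4.234, 92.017, -1.954, 63.644, -3.845], TCP at [0.306, -0.602, 0.205] pointing down, gripper open.
Joint ranges: [-163.25, 163.25], [-28.42, 122.38], [-70.27, 78.77], [12.13, 141.07], [-58.53, 238.53], [9.26, 117.41], [-156.51, 156.51]. Speed limits (degrees/s): [108.29, 108.29, 136.94, 136.94, 172.46, 172.46, 172.46].

### API

Orientations are given as [roll, pitch, yaw] about the fixed x, y, z axes, in that order (R = Rz(yaw) Ry(pitch) Rx(roll)).
In Python, from cell import bot gives the robot as it stands. The module is installed in compiled form; this text tells all that it offers.
- The arm moves only by the tool servo_tool, never from a script. Its argument "steps" is a list of rows, each an object with "dr": the turn, a rotation vector about the tool's x, y, z in rad, a list of three; "dp": the shift along the tool's x, y, z in m, a list of three; "jaw": the opening, from 0 (shut) to 1 (fully open). In form: [{"dr": [ax, ay, az], "dp": [dx, dy, dz], "jaw": jaw}, ...]. A call has 1 to 12 rows; each row shifts and turns the commanded pose from where the row before left it, along the tool's axes as they then stand; what a row does not reach is not made up. A row lasts 1/12 s, in which the tool goes at most 41.7 mm and 7.16 degrees, less where a joint would pass 70% of its speed; a pose out of reach is approached as far as the arm can. A call is refused whole if a number of a shift passes 0.0417 or a number of a turn 0.125, either way. A call with a gripper value outside its range is refused whole. The fingers move at their own pace and stop on an object; "force" is the grip in N (left out, the last holds). Time passes only in rows, so rows that do not move let the fingers close. It gives the time, the measured TCP pose, the force, the opening and the grip force at its end, in the units of the state.
- bot.sense(): the state, without advancing time (a new reading comes with each control period).
- bot.snapshot(name): name is "scene" or "top" or "wrist"; returns a dict with "pixels" (420x560x3 uint8, blue, green, red), "vfov" (degrees; the focal length in pixels is half the picture's height over the tangent of half this angle, whatever the lens; pixels are square), "cx", "cy" (the principal point, pixels), "position" and "attitude" of the camera in the world. Camera axes: x right, y up, looking along -z (the intrinsics and any distortion apply to the point x, -y, -z); pixel columns grow to the right and rows downward; lengths in m; the calibration is good to about 2 mm. A picture is of the moment at which its call begins. There is no depth.
- bot.hand_in(): hands the job in; it is judged then, once.
The state is a dict: "t": time; "joints": joint angles; "qd": joint speeds; "effort": joint torques, N m; "ee_pos": TCP position; "orientation": TCP orientation; "force": force on the tool from outside, world axes, zero at the start; "wrist_torque": the same for the moment, N m; "gripper_width": opening from 0.0 (shut) to 1.0 (fully open); "grasp_force": force on a finger pad.
Only numpy, scipy, OpenCV 4.12 (cv2) and the standard library are available. Lean on these libraries where they do the work, as an engineer would, in place of code of your own. Each camera call takes 0.05 s, during which the arm holds its last target. There are 200 camera calls.

### The job

Pick up the kitchen tongs and, with the tongs and not the gripper itself, take the small round roll off the bread board. Carry it over to the middle of the empty plate and finish while still holding it there in the tongs, a good 10 cm above the plate; do not put it down. Leave the other bread, the mug and the jar where they are.

Things in the scene. Friction and masses are not known exactly. Their poses are not given: they have to be found in the camera images.
- tongs: sprung steel kitchen tongs, 140 g, lying on their side so the arms open level with the table; 230 mm from pivot to jaw tips. Origin: underside, on the pivot at the closed rear end (steel head 22 mm across, 26 mm tall; hang loop 27 mm behind). x points from pivot to open jaws, y to the left arm, z up; symmetric about x. A spring opens them: 7 N a side at the grips, 9 N when shut on the roll
- tongs_grip (a point): middle of the grip zone, on the tongs' centre line 110 mm ahead of the pivot, 15 mm above their underside. Each arm has a flat upright black grip plate here, 64 mm long, 30 mm tall from the underside up. Open, they measure 60 mm over their outer faces; at about 44 mm the jaws close on the round roll; between these they stay parallel within 0.045 rad. 1 mm here closes the jaws by 1.9 mm
- tongs_mouth (a point): middle of the tongs' mouth between the cupped jaws, where the round roll's axis belongs: on the centre line 210 mm ahead of the pivot, 100 mm ahead of tongs_grip, 13 mm above the underside. Jaws are 26 mm tall from the underside up, span 190 to 230 mm from the pivot; when open they stand 79 mm apart inside and 87 mm outside (71 mm inside with the grips at 56 mm)
- left_jaw: the tongs' left arm with its jaw (+y side). Origin on the pivot, as the tongs'; open, its axes are parallel to the tongs'; it turns by up to 0.14 rad about z to close, both arms geared together
- right_jaw: the tongs' right arm with its jaw (on the -y side), mirror of the left
- bun: the small round bread roll, 50 mm in diameter, 40 mm tall, domed top, upright side from 7 to 24 mm above its flat underside, 28 to 56 g. Origin: centre of the underside, which rests on the bread board. It lies in one of three places in a row on the board
- bun_center (a point): on the round roll's axis, 16 mm above its underside
- board: wooden bread board, fixed, 180 mm (x) by 340 mm (y), 18 mm thick. Origin: centre of the underside; its x axis points away from the robot, the bread stands in a row along its y axis, about 105 mm apart centre to centre
- plate: empty white side plate, fixed, 150 mm in diameter, 16 mm tall at the rim. Origin: centre of the underside
- finger_roll: long finger roll, 110 x 42 x 36 mm, length along its x. Origin: centre of the underside. To be left alone
- biscuit: square flat biscuit, 56 x 56 x 26 mm. Origin: centre of the underside. To be left alone
- mug: mug, 80 mm in diameter, 95 mm tall, handle to its +y. Origin: centre of the underside. To be left alone
- jar: closed jar, 72 mm in diameter, 120 mm tall. Origin: centre of the underside. To be left alone
Not all that is in view belongs to the job. Several things look just like the plate: the one meant starts farthest to the robot's left.

How it is judged (in metres and radians):
On the way, in this order (a step that is already met when the one before it is completed fails the run):
1. the gripper holds the tongs clear of the table (contact force between the fingers and tongs above 1 N and height (world z) of tongs_grip above 0.05 m), for 0.2 s.
2. the round roll is lifted off the board between both jaws of the tongs (all of step 1 and contact force between each of left_jaw, right_jaw and bun above 0.3 N and contact force between bun and the fingers below 0.1 N and height (world z) of bun above 0.04 m), for 0.2 s.
At the end, for the whole second after the job is handed in: The gripper holds the tongs (grip zone over 5 cm up), both jaws press on the round roll (over 0.3 N each), the gripper does not touch the roll, and the roll is still, its underside more than 8 cm above the table and its axis within 4 cm of the plate's centre (all of step 1 and contact force between each of left_jaw, right_jaw and bun above 0.3 N and contact force between bun and the fingers below 0.1 N and height (world z) of bun above 0.08 m and horizontal distance between bun_center and plate below 0.04 m and linear speed of bun below 0.05 m/s); the arm keeps its last pose, push and grip.
It fails at once if the gripper or arm itself pushes the round roll (contact force between bun and the fingers above 0.5 N or contact force between bun and the arm above 0.5 N).
It fails at once if the other bread, the mug or the jar is moved by more than 3 cm or knocked over (distance of any of finger_roll, biscuit, mug, jar from where it was at the start of the episode above 0.03 m or angle between any of finger_roll, biscuit, mug, jar's own z axis and vertical above 0.5 rad).
It also fails if it takes over 43 s, if anything falls off the work surface, if the arm or the gripper's body presses on something with over 40 N, if the wrist force passes 120 N, or if a joint passes its speed limit or range.

## Working session

There is one attempt and no reset: what is moved stays moved. The work goes in short steps, Python scripts to look and compute and a tool call to move; the robot and the scene stay as the last step left them, time stands still between calls to the robot, and variables do not carry over. Pictures are saved under pics/ and viewed, at most 10 in all, crops included, and the job is handed in when it is done.

Besides the shell and the picture viewer there is one more tool, called after "Emit:" by a JSON object that holds its "api" and its "payload", one argument or row to a line. servo_tool: Moves the arm, as the interface text tells. Its arguments: {"type":"object","properties":{"steps":{"type":"array","items":{"type":"object","properties":{"dr":{"type":"array","items":{"type":"number"}},"dp":{"type":"array","items":{"type":"number"}},"jaw":{"type":"number"}}}},"force":{"type":"number"}},"required":["steps"]}

```bash
mkdir -p pics; cat > h.py <<'E'
import numpy as np, cv2
from cell import bot
from scipy.spatial.transform import Rotation as R
def snap(n,f=None):
    s=bot.snapshot(n)
    if f: cv2.imwrite(f'pics/{f}.png',s['pixels'])
    return s
def att(s):
    a=np.array(s['attitude'],float)
    if a.shape==(3,3): return a
    return R.from_euler('xyz',a,degrees=True).as_matrix() if a.size==3 else None
def cast(s,uv,z):
    h=s['pixels'].shape[0]; f=h/2/np.tan(np.radians(s['vfov'])/2)
    uv=np.atleast_2d(np.array(uv,float))
    d=np.c_[(uv[:,0]-s['cx'])/f,-(uv[:,1]-s['cy'])/f,-np.ones(len(uv))]@att(s).T
    p=np.array(s['position']); return p+d*((z-p[2])/d[:,2])[:,None]
E
python3 - <<'E'
from h import *
for n in ('scene','top'):
    s=snap(n,n+'0'); print(n,{k:v for k,v in s.items() if k!='pixels'})
print(bot.sense(), bot.grasp_offset)
E
```

```text
scene {'vfov': 51.06550567909526, 'cx': 283.9200122770717, 'cy': 205.333568169369, 'position': array([1.40346   , 0.02516362, 0.78768997]), 'attitude': array([48.3626489 , -0.83741462, 99.30561584])}
top {'vfov': 45.41446074551093, 'cx': 283.7340170950291, 'cy': 212.49046114093102, 'position': array([ 0.47360531, -0.11157019,  1.57215029]), 'attitude': array([  4.59074633,   0.82263906, -90.16203013])}
{'t': 0.1, 'joints': array([54.51661442, 24.4455789 ,  4.23277562, 92.04732902, -1.95343748,
       63.64376161, -3.84404803]), 'qd': array([ 0.0175334 , -0.07976853, -0.0224995 , -0.09805035, -0.15569179,
        0.11065556,  0.00194582]), 'effort': array([ 1.14972654e-02, -9.37457800e+01,  3.67904730e+00, -4.55031610e+01,
       -4.82275430e-02,  1.69177086e-02,  8.36962226e-05]), 'ee_pos': array([ 0.30536514, -0.60154445,  0.20486161]), 'orientation': array([-1.79935734e+02,  5.30847896e-03,  2.69153425e+01]), 'force': array([0.4970267 , 0.04826942, 0.40316503]), 'wrist_torque': array([-0.00358962,  0.0429587 , -0.03721087]), 'grasp_force': 0.0, 'gripper_width': 0.997888739591947} -0.0188
```

View pics/top0.png

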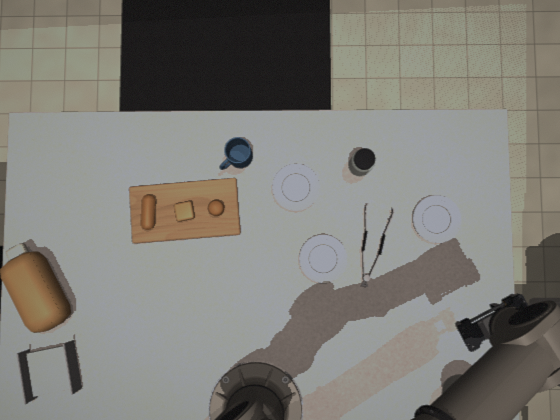

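View pics/scene0.png

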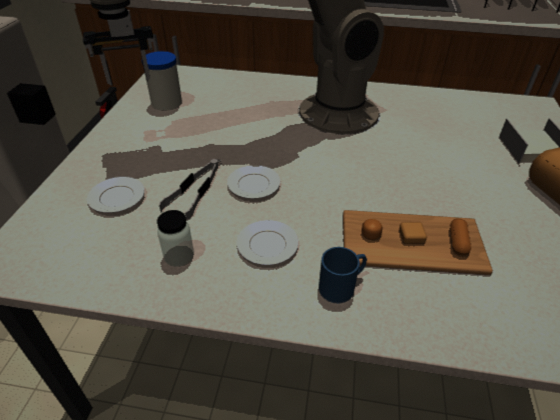

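The top view shows the tongs with their pivot at about (366,278) and jaw tips at (365,204) and (392,209). The roll is at (216,208), nearest the plates. The leftmost plate is at (296,187), the jar at (362,160) and the mug at (238,152).

```bash
python3 - <<'E'
from h import *
s=snap('top');im=s['pixels'];hsv=cv2.cvtColor(im,cv2.COLOR_BGR2HSV)
print(cast(s,[[296,187],[323,258],[437,218]],.012).round(3))
# bun
r=lambda m,x0,x1,y0,y1:np.array([(x,y) for y,x in np.argwhere(m[y0:y1,x0:x1])+0])+[x0,y0]
crop=im[195:222,200:234]; 
m=(im.astype(int)[...,2]<165)&(hsv[...,1]>150)
p=r(m,203,230,196,220);print('bun px',len(p),p.mean(0),cast(s,p.mean(0),.018+.018).round(4))
# tongs: dark
g=cv2.cvtColor(im,cv2.COLOR_BGR2GRAY)
m=(g<60); c=m[195:290,355:400].astype(np.uint8)
n,l,st,ce=cv2.connectedComponentsWithStats(c)
for i in range(1,n):
  if st[i,4]>12:
    q=np.argwhere(l==i)[:,::-1]+[355,195]; vx=cv2.fitLine(q.astype(np.float32),2,0,.01,.01).ravel()
    w=cast(s,[vx[2:],vx[2:]+vx[:2]*10],.028)
    print(st[i],w[0].round(4),np.degrees(np.arctan2(*(w[1]-w[0])[1::-1])))
print(cast(s,[[216,208],[366,278],[365,204],[392,209],[238,152],[362,160]],.02).round(3))
cv2.imwrite('pics/top1.png',np.hstack([cv2.resize(im[190:295,340:410],None,fx=5,fy=5,interpolation=2),cv2.resize(im[190:295,195:245],None,fx=5,fy=5)]))
s=snap('scene','x');print(cast(s,[[372,230],[268,243]],.03).round(3))
E
```

```text
[[ 0.679 -0.128  0.012]
 [ 0.457 -0.211  0.012]
 [ 0.58  -0.565  0.012]]
bun px 1 [221. 203.] [[0.6271 0.1034 0.036 ]]
[ 7 36  5 20 43] [ 0.5116 -0.3356  0.028 ] -10.058597959550555
[23 39  7 21 55] [ 0.4988 -0.3875  0.028 ] -14.47349914262693
[[ 0.613  0.121  0.02 ]
 [ 0.396 -0.341  0.02 ]
 [ 0.624 -0.342  0.02 ]
 [ 0.608 -0.425  0.02 ]
 [ 0.789  0.053  0.02 ]
 [ 0.762 -0.335  0.02 ]]
[[ 0.612  0.125  0.03 ]
 [ 0.699 -0.117  0.03 ]]
```

View pics/top1.png

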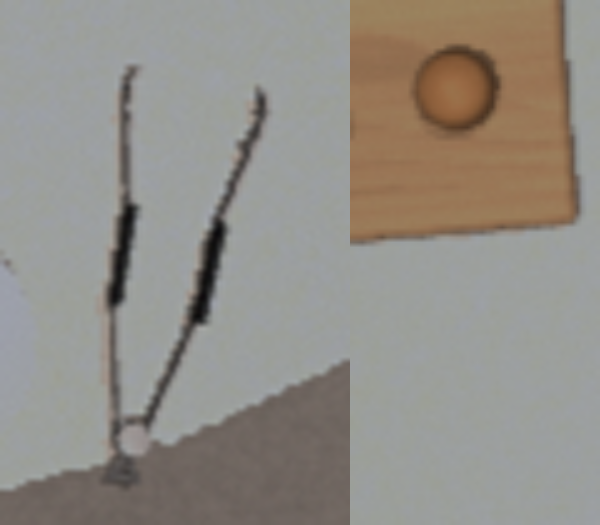

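Emit:
{"api": "servo_tool", "payload": {
  "steps": [
    {"dr":[0,0,0.112],"jaw":1},
    {"dr":[0,0,0.112],"jaw":1},
    {"dr":[0,0,0.112],"jaw":1},
    {"dr":[0,0,0.112],"jaw":1},
    {"dr":[0,0,0.112],"jaw":1},
    {"dr":[0,0,0.112],"jaw":1}
  ]
}}

```text
schema error: expected keys dr, dp, jaw
```

Emit:
{"api": "servo_tool", "payload": {
  "steps": [
    {"dp":[0.0185,-0.034,0],"jaw":1},
    {"dp":[0.0185,-0.034,0],"jaw":1},
    {"dp":[0.0185,-0.034,0],"jaw":1},
    {"dp":[0.0185,-0.034,0],"jaw":1},
    {"dp":[0.0185,-0.034,0],"jaw":1},
    {"dp":[0.0185,-0.034,0],"jaw":1},
    {"dp":[0.0185,-0.034,0],"jaw":1},
    {"dp":[0.0185,-0.034,0],"jaw":1},
    {"dp":[0,0,0],"jaw":1},
    {"dp":[0,0,0],"jaw":1}
  ]
}}

```text
schema error: expected keys dr, dp, jaw
```

```bash
python3 - <<'E'
from h import *
s=snap('wrist','w0');print(s['position'],s['attitude'],bot.sense()['ee_pos'],bot.sense()['orientation'])
g=cv2.cvtColor(s['pixels'],cv2.COLOR_BGR2GRAY)
n,l,st,ce=cv2.connectedComponentsWithStats((g<60).astype(np.uint8))
for i in range(1,n):
  if st[i,4]>150:
    q=np.argwhere(l==i)[:,::-1]; vx=cv2.fitLine(q.astype(np.float32),2,0,.01,.01).ravel()
    w=cast(s,[vx[2:],vx[2:]+vx[:2]*10],.03)
    print(st[i],vx[2:],w[0].round(4),np.degrees(np.arctan2(*(w[1]-w[0])[1::-1])))
E
```

```text
[ 0.3670639  -0.57069237  0.38353613] [-13.6235699   -0.06453781 -63.01252215] [ 0.30544853 -0.60168188  0.20513342] [-1.79962555e+02  2.22714802e-03  2.69157084e+01]
[ 94   0  31  18 227] [108.77093     8.7488985] [ 0.3957 -0.3613  0.03  ] -33.55262789418581
[    0   163   560   257 69461] [288.7843  343.12604] [ 0.1281 -0.7078  0.03  ] -60.95273868826776
```

View pics/w0.png

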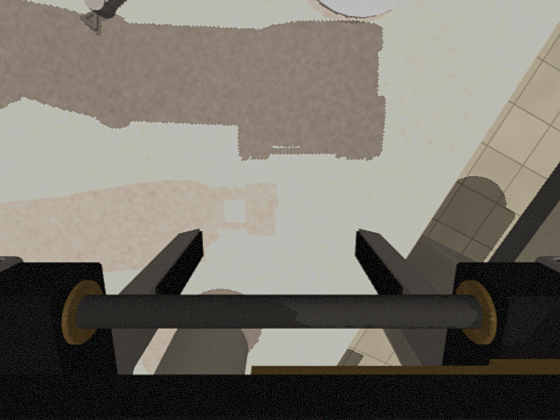

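The move was refused because every row needs all three keys. In the wrist view the pivot is at about (98,5) in the corner.

Emit:
{"api": "servo_tool", "payload": {
  "steps": [
    {"dr":[0,0,0.112],"dp":[0,0,0],"jaw":1},
    {"dr":[0,0,0.112],"dp":[0,0,0],"jaw":1},
    {"dr":[0,0,0.112],"dp":[0,0,0],"jaw":1},
    {"dr":[0,0,0.112],"dp":[0,0,0],"jaw":1},
    {"dr":[0,0,0.112],"dp":[0,0,0],"jaw":1},
    {"dr":[0,0,0.112],"dp":[0,0,0],"jaw":1}
  ]
}}

```text
t: 0.75
ee_pos: [0.3055, -0.6018, 0.2053]
orientation: [-180.0, 0.0, -11.9]
force: [-0.0, -0.5, -0.6]
gripper_width: 0.998
grasp_force: 0.0
```

Emit:
{"api": "servo_tool", "payload": {
  "steps": [
    {"dr":[0,0,0],"dp":[0.0185,-0.034,0],"jaw":1},
    {"dr":[0,0,0],"dp":[0.0185,-0.034,0],"jaw":1},
    {"dr":[0,0,0],"dp":[0.0185,-0.034,0],"jaw":1},
    {"dr":[0,0,0],"dp":[0.0185,-0.034,0],"jaw":1},
    {"dr":[0,0,0],"dp":[0.0185,-0.034,0],"jaw":1},
    {"dr":[0,0,0],"dp":[0.0185,-0.034,0],"jaw":1},
    {"dr":[0,0,0],"dp":[0.0185,-0.034,0],"jaw":1},
    {"dr":[0,0,0],"dp":[0.0185,-0.034,0],"jaw":1},
    {"dr":[0,0,0],"dp":[0,0,0],"jaw":1},
    {"dr":[0,0,0],"dp":[0,0,0],"jaw":1}
  ]
}}

```text
t: 1.58
ee_pos: [0.5068, -0.3628, 0.2053]
orientation: [-180.0, -0.0, -11.3]
force: [-0.4, -0.7, -0.3]
gripper_width: 0.998
grasp_force: 0.0
```

```bash
python3 - <<'E'
from h import *
s=snap('wrist','w1');print(s['position'],s['attitude'],bot.sense()['ee_pos'],bot.sense()['orientation'])
g=cv2.cvtColor(s['pixels'],cv2.COLOR_BGR2GRAY)
n,l,st,ce=cv2.connectedComponentsWithStats((g<50).astype(np.uint8))
for i in range(1,n):
  if st[i,4]>150:
    q=np.argwhere(l==i)[:,::-1]; vx=cv2.fitLine(q.astype(np.float32),2,0,.01,.01).ravel()
    w=cast(s,[vx[2:],vx[2:]+vx[:2]*10],.03)
    print(st[i],vx[2:],w[0].round(4),np.degrees(np.arctan2(*(w[1]-w[0])[1::-1])))
E
```

```text
[ 0.57440016 -0.37588462  0.38381035] [-1.35479936e+01 -5.68382656e-02 -1.01260553e+02] [ 0.50546264 -0.36463638  0.20538695] [ 1.79998436e+02  1.18983275e-02 -1.14988119e+01]
[254 163   7  53 271] [256.97787 187.74908] [ 0.5153 -0.3386  0.03  ] 169.81689364232798
[298 163   8  54 283] [301.44168 189.72438] [ 0.5029 -0.3891  0.03  ] -13.515387610462591
[    0   231   560   189 57588] [279.66724 350.806  ] [ 0.2932 -0.3215  0.03  ] -101.22287065961966
```

View pics/w1.png

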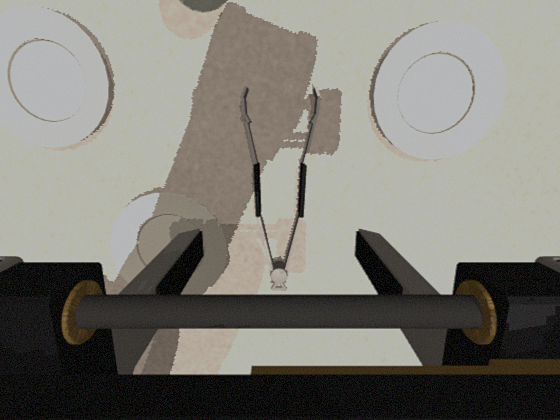

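The wrist view shows the grip plates at (257,190) and (301,190), centred on the tool to within 3 mm, and at the right yaw. I'll go down and grip.

Emit:
{"api": "servo_tool", "payload": {
  "steps": [
    {"dr":[0,0,0],"dp":[0.002,0,0.033],"jaw":1},
    {"dr":[0,0,0],"dp":[0,0,0.033],"jaw":1},
    {"dr":[0,0,0],"dp":[0,0,0.033],"jaw":1},
    {"dr":[0,0,0],"dp":[0,0,0.033],"jaw":1},
    {"dr":[0,0,0],"dp":[0,0,0.03],"jaw":1},
    {"dr":[0,0,0],"dp":[0,0,0.02],"jaw":1},
    {"dr":[0,0,0],"dp":[0,0,0.01],"jaw":1},
    {"dr":[0,0,0],"dp":[0,0,0.009],"jaw":1},
    {"dr":[0,0,0],"dp":[0,0,0],"jaw":1},
    {"dr":[0,0,0],"dp":[0,0,0],"jaw":1}
  ]
}}

```text
t: 2.47
ee_pos: [0.5072, -0.3663, 0.0052]
orientation: [180.0, -0.0, -11.6]
force: [1.0, -0.0, 0.6]
gripper_width: 1.001
grasp_force: 0.0
```

Emit:
{"api": "servo_tool", "payload": {
  "steps": [
    {"dr":[0,0,0],"dp":[0,0,0],"jaw":0.58},
    {"dr":[0,0,0],"dp":[0,0,0],"jaw":0.58},
    {"dr":[0,0,0],"dp":[0,0,0],"jaw":0.58},
    {"dr":[0,0,0],"dp":[0,0,0],"jaw":0.58},
    {"dr":[0,0,0],"dp":[0,0,0],"jaw":0.58},
    {"dr":[0,0,0],"dp":[0,0,0],"jaw":0.58},
    {"dr":[0,0,0],"dp":[0,0,0],"jaw":0.58},
    {"dr":[0,0,0],"dp":[0,0,0],"jaw":0.58}
  ],
  "force": 25
}}

```text
t: 3.13
ee_pos: [0.5076, -0.3655, 0.0048]
orientation: [-180.0, -0.0, -11.6]
force: [0.5, 2.1, 4.8]
gripper_width: 0.586
grasp_force: 9.2
```

Holding at 55 mm. I'll lift, then measure the tongs, roll and plate.

Emit:
{"api": "servo_tool", "payload": {
  "steps": [
    {"dr":[0,0,0],"dp":[0,0,-0.01],"jaw":0.58},
    {"dr":[0,0,0],"dp":[0,0,-0.02],"jaw":0.58},
    {"dr":[0,0,0],"dp":[0,0,-0.03],"jaw":0.58},
    {"dr":[0,0,0],"dp":[0,0,-0.03],"jaw":0.58},
    {"dr":[0,0,0],"dp":[0,0,-0.03],"jaw":0.58},
    {"dr":[0,0,0],"dp":[0,0,-0.03],"jaw":0.58},
    {"dr":[0,0,0],"dp":[0,0,-0.01],"jaw":0.58},
    {"dr":[0,0,0],"dp":[0,0,0],"jaw":0.58},
    {"dr":[0,0,0],"dp":[0,0,0],"jaw":0.58},
    {"dr":[0,0,0],"dp":[0,0,0],"jaw":0.58}
  ]
}}

```text
t: 3.97
ee_pos: [0.5062, -0.365, 0.1628]
orientation: [-180.0, 0.1, -11.6]
force: [0.1, 0.9, -1.6]
gripper_width: 0.585
grasp_force: 7.4
```

```bash
python3 - <<'E'
from h import *
st=bot.sense();print(st['ee_pos'],st['orientation'],st['gripper_width'],st['grasp_force'])
s=snap('wrist','w2')
t=snap('top','t2');im=t['pixels']; g=cv2.cvtColor(im,cv2.COLOR_BGR2GRAY)
hc=cv2.HoughCircles(cv2.resize(g[195:222,202:232],None,fx=6,fy=6,interpolation=2),cv2.HOUGH_GRADIENT,1,100,param1=80,param2=15,minRadius=35,maxRadius=65)
print('bun',hc); 
if hc is not None:
  c=hc[0,0,:2]/6+[202,195]-.4; print(c,cast(t,c,.034+.004))
hc=cv2.HoughCircles(cv2.resize(g[155:220,265:328],None,fx=4,fy=4,interpolation=2),cv2.HOUGH_GRADIENT,1,100,param1=60,param2=15,minRadius=85,maxRadius=110)
print('plate',hc)
if hc is not None:
  c=hc[0,0,:2]/4+[265,155]-.4; print(c,cast(t,c,.016))
E
```

```text
[ 0.50624656 -0.36499492  0.16283852] [-1.79955986e+02  1.30881391e-01 -1.15872683e+01] 0.584879273812555 7.380964234471321
bun [[[88.5 75.5 51.1]]]
[216.35       207.18333302] [[0.61406621 0.11733953 0.038     ]]
plate None
```

View pics/w2.png

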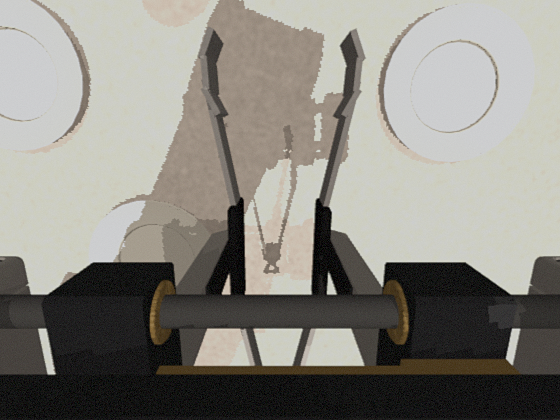

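The wrist view shows the tongs held squarely, with jaw tips at about (213,31) and (355,31) and jaw rears near (212,95) and (348,95). Next I'll work out the mouth position relative to the tool and the shift to the roll.

```bash
python3 - <<'E'
from h import *
st=bot.sense();e=st['ee_pos'];Rt=R.from_euler('xyz',st['orientation'],degrees=True).as_matrix()
s=snap('wrist')
w=cast(s,[[213,31],[355,31],[212,95],[348,95]],e[2]+.021)
print(((w-e)@Rt).round(4))
for b in ([.614,.118,0],[.679,-.128,0]): print('to',((np.array(b)-e)@Rt).round(4))
t=snap('top');g=cv2.cvtColor(t['pixels'],cv2.COLOR_BGR2GRAY)
ed=cv2.Canny(cv2.resize(g[155:220,262:330],None,fx=4,fy=4,interpolation=2),15,40)
p=np.argwhere(ed)[:,::-1]/4+[262,155]
r=np.linalg.norm(p-[296,187],axis=1);p=p[(r>20)&(r<29)];c=cv2.fitEllipse(p.astype(np.float32));print(len(p),c,cast(t,c[0],.014))
s=snap('scene');im=s['pixels'];hsv=cv2.cvtColor(im,cv2.COLOR_BGR2HSV)
m=np.zeros(im.shape[:2],np.uint8);m[218:246,358:386]=((hsv[...,1]>130)&(im[...,2]<150))[218:246,358:386]
M=cv2.moments(m,True);c=[M['m10']/M['m00'],M['m01']/M['m00']];print(M['m00'],c,cast(s,c,.036))
E
```

```text
[[ 0.1134 -0.0308 -0.0213]
 [ 0.1135  0.0349 -0.0213]
 [ 0.0854 -0.0327 -0.0212]
 [ 0.0855  0.0332 -0.0213]]
to [ 0.0089 -0.4947  0.1631]
to [ 0.122  -0.2668  0.1626]
316 ((295.8526916503906, 187.19566345214844), (47.125179290771484, 47.74140548706055), 14.45586109161377) [[ 0.67798701 -0.12767094  0.014     ]]
784.0 [371.5, 231.5] [[0.62357244 0.12349325 0.036     ]]
```

Emit:
{"api": "servo_tool", "payload": {
  "steps": [
    {"dr":[0,0,0],"dp":[-0.003,-0.016,0],"jaw":0.58},
    {"dr":[0,0,0],"dp":[-0.0058,-0.032,0],"jaw":0.58},
    {"dr":[0,0,0],"dp":[-0.0058,-0.032,0],"jaw":0.58},
    {"dr":[0,0,0],"dp":[-0.0058,-0.032,0],"jaw":0.58},
    {"dr":[0,0,0],"dp":[-0.0058,-0.032,0],"jaw":0.58},
    {"dr":[0,0,0],"dp":[-0.0058,-0.032,0],"jaw":0.58},
    {"dr":[0,0,0],"dp":[-0.0058,-0.032,0],"jaw":0.58},
    {"dr":[0,0,0],"dp":[-0.0058,-0.032,0],"jaw":0.58},
    {"dr":[0,0,0],"dp":[-0.0058,-0.032,0],"jaw":0.58},
    {"dr":[0,0,0],"dp":[-0.0058,-0.032,0],"jaw":0.58},
    {"dr":[0,0,0],"dp":[-0.0058,-0.032,0],"jaw":0.58},
    {"dr":[0,0,0],"dp":[-0.0058,-0.032,0],"jaw":0.58}
  ]
}}

```text
t: 5.22
ee_pos: [0.5153, 0.0099, 0.1643]
orientation: [180.0, 0.0, -11.6]
force: [0.3, 0.3, -2.1]
gripper_width: 0.582
grasp_force: 7.4
```

Emit:
{"api": "servo_tool", "payload": {
  "steps": [
    {"dr":[0,0,0],"dp":[-0.0058,-0.032,0],"jaw":0.58},
    {"dr":[0,0,0],"dp":[-0.0058,-0.032,0],"jaw":0.58},
    {"dr":[0,0,0],"dp":[-0.0058,-0.032,0],"jaw":0.58},
    {"dr":[0,0,0],"dp":[-0.003,-0.032,0],"jaw":0.58},
    {"dr":[0,0,0],"dp":[0,0,0.02],"jaw":0.58},
    {"dr":[0,0,0],"dp":[0,0,0.02],"jaw":0.58},
    {"dr":[0,0,0],"dp":[0,0,0.02],"jaw":0.58},
    {"dr":[0,0,0],"dp":[0,0,0],"jaw":0.58},
    {"dr":[0,0,0],"dp":[0,0,0],"jaw":0.58},
    {"dr":[0,0,0],"dp":[0,0,0],"jaw":0.58}
  ]
}}

```text
t: 6.05
ee_pos: [0.5218, 0.1379, 0.1053]
orientation: [-180.0, -0.0, -11.6]
force: [0.9, 0.7, -1.5]
gripper_width: 0.583
grasp_force: 7.2
```

```bash
python3 - <<'E'
from h import *
st=bot.sense();e=st['ee_pos'];Rt=R.from_euler('xyz',st['orientation'],degrees=True).as_matrix();print(e,st['orientation'],st['gripper_width'])
s=snap('wrist','w3');t=snap('top')
cv2.imwrite('pics/w3.png',np.hstack([s['pixels'][:260],cv2.resize(t['pixels'][180:245,160:220+30],(360,260),interpolation=2)][:1]))
print('bun tool',((np.array([.614,.118,.034])-e)@Rt).round(4))
im=s['pixels'];hsv=cv2.cvtColor(im,cv2.COLOR_BGR2HSV)
print([hsv[y,x].tolist() for x,y in ((280,60),(280,90),(280,120))])
E
```

```text
[0.52176947 0.13790548 0.10529703] [-1.79981015e+02 -2.21941722e-02 -1.16040808e+01] 0.5825112262882612
bun tool [0.0943 0.001  0.0713]
[[15, 116, 147], [14, 146, 147], [14, 148, 126]]
```

View pics/w3.png

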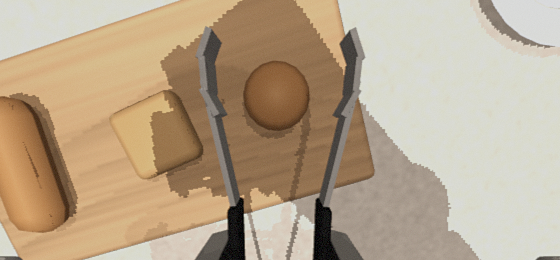

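The roll appears at (276,96) between the jaws, whose inner faces are near x = 215 and 347. Casting that pixel gives its position.

```bash
python3 - <<'E'
from h import *
st=bot.sense();e=st['ee_pos'];Rt=R.from_euler('xyz',st['orientation'],degrees=True).as_matrix()
s=snap('wrist')
for z in (.036,.042): w=cast(s,[[276,96],[276,62],[276,130],[244,96],[308,96]],z); print(w[0].round(4),((w-e)@Rt)[:,:2].round(4).tolist())
w=cast(s,[[207,29],[356,29],[213,115],[345,115]],e[2]+.021);print(((w-e)@Rt).round(4).tolist())
E
```

```text
[0.615  0.1213 0.036 ] [[0.0943, -0.0023], [0.1184, -0.0023], [0.069, -0.0023], [0.0943, -0.0268], [0.0943, 0.0222]]
[0.6144 0.1214 0.042 ] [[0.0937, -0.0022], [0.1172, -0.0022], [0.069, -0.0023], [0.0937, -0.0261], [0.0937, 0.0217]]
[[0.1144, -0.0336, -0.0208], [0.1145, 0.0354, -0.0209], [0.0761, -0.0327, -0.0209], [0.0762, 0.0323, -0.0209]]
```

Emit:
{"api": "servo_tool", "payload": {
  "steps": [
    {"dr":[0,0,0],"dp":[-0.001,-0.0024,0.01],"jaw":0.58},
    {"dr":[0,0,0],"dp":[0,0,0.012],"jaw":0.58},
    {"dr":[0,0,0],"dp":[0,0,0.012],"jaw":0.58},
    {"dr":[0,0,0],"dp":[0,0,0.012],"jaw":0.58},
    {"dr":[0,0,0],"dp":[0,0,0.012],"jaw":0.58},
    {"dr":[0,0,0],"dp":[0,0,0.01],"jaw":0.58},
    {"dr":[0,0,0],"dp":[0,0,0.006],"jaw":0.58},
    {"dr":[0,0,0],"dp":[0,0,0.004],"jaw":0.58},
    {"dr":[0,0,0],"dp":[0,0,0],"jaw":0.58},
    {"dr":[0,0,0],"dp":[0,0,0],"jaw":0.58}
  ]
}}

```text
t: 7.03
ee_pos: [0.5209, 0.1405, 0.0266]
orientation: [-180.0, -0.0, -11.6]
force: [0.3, -0.2, -2.1]
gripper_width: 0.586
grasp_force: 7.2
```

Emit:
{"api": "servo_tool", "payload": {
  "steps": [
    {"dr":[0,0,0],"dp":[0,0,0],"jaw":0.54},
    {"dr":[0,0,0],"dp":[0,0,0],"jaw":0.52},
    {"dr":[0,0,0],"dp":[0,0,0],"jaw":0.5},
    {"dr":[0,0,0],"dp":[0,0,0],"jaw":0.48},
    {"dr":[0,0,0],"dp":[0,0,0],"jaw":0.46},
    {"dr":[0,0,0],"dp":[0,0,0],"jaw":0.44},
    {"dr":[0,0,0],"dp":[0,0,0],"jaw":0.42},
    {"dr":[0,0,0],"dp":[0,0,0],"jaw":0.4},
    {"dr":[0,0,0],"dp":[0,0,0],"jaw":0.38},
    {"dr":[0,0,0],"dp":[0,0,0],"jaw":0.38},
    {"dr":[0,0,0],"dp":[0,0,0],"jaw":0.38}
  ],
  "force": 22
}}

```text
t: 7.95
ee_pos: [0.5209, 0.1405, 0.0265]
orientation: [-180.0, -0.0, -11.6]
force: [1.5, -0.2, -0.4]
gripper_width: 0.46
grasp_force: 22.0
```

```bash
python3 - <<'E'
from h import *
st=bot.sense();print(st['ee_pos'],st['orientation'],st['gripper_width'],st['grasp_force'],st['force'])
snap('wrist','w4')
E
```

```text
[0.5209079  0.14046608 0.02652865] [-1.79993797e+02 -5.68503227e-03 -1.15870683e+01] 0.4599710856997786 21.9847109913826 [ 1.51979729 -0.24687276 -0.39341107]
```

View pics/w4.png

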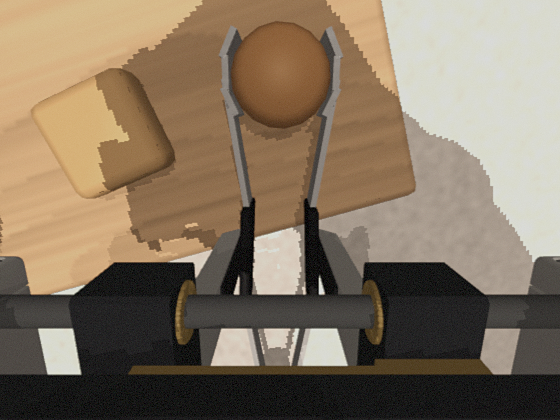

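The wrist view shows the roll at (281,75), held between both cupped jaws and clear of the fingers. I'll lift it and carry it over.

Emit:
{"api": "servo_tool", "payload": {
  "steps": [
    {"dr":[0,0,0],"dp":[0,0,-0.006],"jaw":0.38},
    {"dr":[0,0,0],"dp":[0,0,-0.012],"jaw":0.38},
    {"dr":[0,0,0],"dp":[0,0,-0.018],"jaw":0.38},
    {"dr":[0,0,0],"dp":[0,0,-0.018],"jaw":0.38},
    {"dr":[0,0,0],"dp":[0,0,-0.018],"jaw":0.38},
    {"dr":[0,0,0],"dp":[0,0,-0.018],"jaw":0.38},
    {"dr":[0,0,0],"dp":[0,0,-0.018],"jaw":0.38},
    {"dr":[0,0,0],"dp":[0,0,-0.018],"jaw":0.38},
    {"dr":[0,0,0],"dp":[0,0,-0.016],"jaw":0.38},
    {"dr":[0,0,0],"dp":[0,0,-0.008],"jaw":0.38},
    {"dr":[0,0,0],"dp":[0,0,0],"jaw":0.38},
    {"dr":[0,0,0],"dp":[0,0,0],"jaw":0.38}
  ]
}}

```text
t: 9.0
ee_pos: [0.5208, 0.1404, 0.1767]
orientation: [-180.0, -0.0, -11.6]
force: [-0.5, 0.0, -2.9]
gripper_width: 0.461
grasp_force: 22.0
```

Emit:
{"api": "servo_tool", "payload": {
  "steps": [
    {"dr":[0,0,0],"dp":[0.0046,0.0095,0],"jaw":0.38},
    {"dr":[0,0,0],"dp":[0.009,0.0185,0],"jaw":0.38},
    {"dr":[0,0,0],"dp":[0.0115,0.0235,0],"jaw":0.38},
    {"dr":[0,0,0],"dp":[0.0115,0.0235,0],"jaw":0.38},
    {"dr":[0,0,0],"dp":[0.0115,0.0235,0],"jaw":0.38},
    {"dr":[0,0,0],"dp":[0.0115,0.0235,0],"jaw":0.38},
    {"dr":[0,0,0],"dp":[0.0115,0.0235,0],"jaw":0.38},
    {"dr":[0,0,0],"dp":[0.0115,0.0235,0],"jaw":0.38},
    {"dr":[0,0,0],"dp":[0.0115,0.0235,0],"jaw":0.38},
    {"dr":[0,0,0],"dp":[0.0115,0.0235,0],"jaw":0.38},
    {"dr":[0,0,0],"dp":[0.006,0.0125,0],"jaw":0.38},
    {"dr":[0,0,0],"dp":[0.0025,0.005,0],"jaw":0.38}
  ]
}}

```text
t: 10.0
ee_pos: [0.5852, -0.1143, 0.1754]
orientation: [179.9, 0.1, -11.8]
force: [0.2, 0.3, -2.7]
gripper_width: 0.461
grasp_force: 22.0
```

Emit:
{"api": "servo_tool", "payload": {
  "steps": [
    {"dr":[0,0,0],"dp":[0,0,0],"jaw":0.38},
    {"dr":[0,0,0],"dp":[0,0,0],"jaw":0.38},
    {"dr":[0,0,0],"dp":[0,0,0],"jaw":0.38},
    {"dr":[0,0,0],"dp":[0,0,0],"jaw":0.38}
  ]
}}

```text
t: 10.33
ee_pos: [0.5856, -0.1097, 0.1765]
orientation: [-180.0, 0.0, -11.5]
force: [0.6, 0.5, -0.9]
gripper_width: 0.457
grasp_force: 22.0
```

```bash
python3 - <<'E'
from h import *
st=bot.sense();e=st['ee_pos'];Rt=R.from_euler('xyz',st['orientation'],degrees=True).as_matrix()
print(e,st['gripper_width'],st['grasp_force'],'mouth',(e+Rt@[.095,0,0]).round(3))
a=snap('wrist')['pixels'];t=snap('top');b=t['pixels']
c=cv2.resize(b[140:240,180:320],(560,400),interpolation=2)
cv2.imwrite('pics/f.png',np.hstack([cv2.resize(a,(400,300)),cv2.resize(c,(400,300))]))
E
```

```text
[ 0.58560261 -0.10969517  0.17649239] 0.45730224654406826 21.97234332561493 mouth [ 0.679 -0.129  0.176]
```

View pics/f.png

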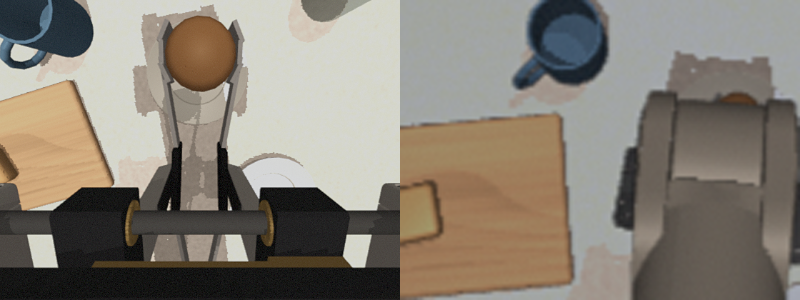

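The wrist panel shows the roll at (201,53), still firmly between the jaws over the plate, with the mug and board undisturbed. The mouth is at (0.679, -0.129) and the plate at (0.678, -0.128), so I'm handing in.

```bash
python3 -c "
from cell import bot
print(bot.hand_in())"
```

```text
the job is handed in; nothing more can be done
None
```

I handed the job in at about 10 s of the 43 s allowed, with the roll held in the tongs over the middle of the leftmost plate, its underside about 17 cm above the table; the hand-in returned no verdict.

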